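# Insert the chip-chute interlock tongue at a wood-carving bench

### The job

The chip chute of the carving bench is closed again, so make its safety interlock: take the red-handled tongue key straight up out of its pale wooden rest and lower it, tongue first, straight down into the slot on top of the yellow switch until its steel collar sits flush on the switch, then let go. Carry it into the slot rather than dropping it from above, and leave the wooden-handled gouge standing where it is.

Things in the scene. Friction and masses are not known exactly. Their poses are not given: they have to be found in the camera images.
- tongue: Key, 0.11-0.21 kg, upright and loose in its rest. Origin: underside centre of its steel collar (48 x by 72 y by 8 mm high); z up. Below it a flat steel tongue 6 mm (x) by 30 mm (y), 45 mm long. Above it a red grip 18 mm thick (x) by 44 mm (y), z 8 to 66 mm: pinch it across x, fingertips above the collar. A half turn about z makes no difference.
- rest: Fixed pale wooden block 80 (x) by 100 (y) by 60 mm high; the key's collar lies on its top, the tongue stands in a blind slot 13 mm (x) by 37 mm (y), 52 mm deep. Origin: underside centre, on the bench. The key must rise over 45 mm to come clear and lifts out freely.
- switch: Fixed yellow housing 76 (x) by 106 (y) mm, top 90 mm above the bench, on a dark foot plate 110 by 140 by 6 mm. Origin: foot's underside centre; z up. Slot in the centre of its top, long along y: 18 (x) by 42 mm (y), 65 deep, mouth bevelled 6 mm wider each side. No spring or latch. Key home: its origin is 90 mm above the switch's. Fits either way round.
- gouge: Bystander: loose gouge, brown wooden handle up to 30 mm thick, brass ferrule, upright in a dark block 80 by 100 by 60 mm. Origin: ferrule's underside, at the block's top; handle top 65 mm above it. Other bystanders, not listed: a grey box 76 by 106 by 89 mm high with a green button, a loose pale log stub 70 mm wide, 60 mm high.
Not all that is in view belongs to the job. What is shaped like the tongue but green or pink is not meant.

How it is judged:
By the outcome, as a careful person would: the job done as asked, in the order asked, and still so for the second after the job is handed in, with the robot touching nothing.
It also fails if it takes over 40 s, if anything falls off the work surface, if the arm or the gripper's body presses on something with over 40 N, if the wrist force passes 120 N, or if a joint passes its speed limit or range.

### The arm

A 6-joint arm with a two-finger parallel gripper is mounted at the origin on the work surface. World frame = base frame: x ahead of the robot, y to its left, z up, the work surface at z = 0. Lengths are in m, angles in rad, forces in N, time in s.
With the tool pointing down it reaches from about 0.35 to 0.85 m from the base axis. Payload 8.1 kg.
Tool frame: the origin (TCP) lies midway between the tips of the shut fingers; the grasp point (between the pads) lies 19 mm behind it; z points along the fingers, y is the direction in which the jaws open and shut (so a half turn about z gives the same grasp; the last joint's range is limited). The gripper opens to 93 mm and grips with 3 to 60 N. Pads are 15 mm wide; open, the fingers measure 128 mm over their backs; the gripper's body (75 mm by 188 mm) begins 65 mm behind the grasp point.
Start: joints at [-1.207, 0.13, 1.488, -0, 1.523, -0.085], TCP at [0.26, -0.541, 0.219] pointing down, gripper open.
Joint ranges: [-2.96, 2.96], [-0.89, 2.26], [0.02, 2.5], [-1.34, 4.48], [0, 2.73], [-2.66, 2.66]. Speed limits (rad/s): [2.39, 2.39, 2.79, 3.14, 3.14, 3.14].

### API

Orientations are given as a rotation vector (axis times angle).
In Python, from plant import robot gives the robot as it stands. The module is installed in compiled form; this text tells all that it offers.
- The arm moves only by the shell command python3 -m pendant 'ROWS' [FORCE]. ROWS is JSON, a list of rows, each an object with "translation": the shift along the tool's x, y, z in mm, a list of three; "twist": the turn, a rotation vector about the tool's x, y, z in rad, a list of three; "grip": the opening, from -1 (shut) to 1 (fully open). A call has exactly 10 rows; each row shifts and turns the pose as measured when the row begins, along the tool's axes as they then stand; what a row does not reach is not made up. A row lasts 1/10 s, in which the tool goes at most 50 mm and 8.59 degrees, less where a joint would pass 70% of its speed; a pose out of reach is approached as far as the arm can. A call is refused whole if a number of a shift passes 50 or a number of a turn 0.15, either way. A call with a gripper value outside its range is refused whole. The fingers move at their own pace and stop on an object; FORCE is the grip in N (left out, the last holds). Time passes only in rows, so rows that do not move let the fingers close, or fill a call up. It gives the time, the measured TCP pose, the force and the opening at its end, in the units of the state.
- robot.read_state(): the state, without advancing time (a new reading comes with each control period).
- robot.read_camera(name): name is "scene" or "top" or "wrist"; returns (picture, depth): 420x560x3 uint8, red, green, blue; 420x560 float32, m along the optical axis (not along the pixel's ray), 0 where there is no reading.
- robot.camera_info(name): a dict with "vertical_fov" (degrees; the focal length in pixels is half the picture's height over the tangent of half this angle, whatever the lens; pixels are square), "cx", "cy" (the principal point, pixels), "cam_to_world" (4x4, takes a point from camera to world coordinates). Camera axes: x right, y up, looking along -z (the intrinsics and any distortion apply to the point x, -y, -z); pixel columns grow to the right and rows downward; lengths in m; the calibration is good to about 2 mm. A picture is of the moment at which its call begins: read the wrist's pose just before it. camera_info takes no time and is no camera call; for the wrist camera it gives the pose at the moment of the call.
- robot.close_job(): hands the job in, once; it reports no verdict.
The state is a dict: "t": time; "q": joint angles; "dq": joint speeds; "joint_torque": joint torques, N m; "tool_pos": TCP position; "orientation": TCP orientation; "force": force on the tool from outside, world axes, zero at the start; "wrist_torque": the same for the moment, N m; "opening": finger opening in m.
Only numpy, scipy, OpenCV 4.12 (cv2) and the standard library are available. Lean on these libraries where they do the work, as an engineer would, in place of code of your own. Each camera call takes 0.05 s, during which the arm holds its last target. There are 200 camera calls.

## Working session

There is one attempt and no reset: what is moved stays moved. The work goes in short steps, Python scripts to look and compute and a shell command to move; the robot and the scene stay as the last step left them, time stands still between calls to the robot, and variables do not carry over. Pictures are saved under pics/ and viewed, about 8 in all and at most 12, crops included, and the job is handed in when it is done.

```bash
mkdir -p pics
cat > h.py <<'E'
import numpy as np, cv2
from plant import robot
def cap(name):
    info=robot.camera_info(name); im,d=robot.read_camera(name)
    np.savez(f'{name}.npz',im=im,d=d,T=np.array(info['cam_to_world']),f=210/np.tan(np.radians(info['vertical_fov'])/2),cx=info['cx'],cy=info['cy'])
    return im,d,info
def cloud(name):
    z=np.load(f'{name}.npz'); d=z['d']; v,u=np.mgrid[:420,:560]
    f=z['f']
    P=np.stack([(u-z['cx'])/f*d,-(v-z['cy'])/f*d,-d,np.ones_like(d)],-1)@z['T'].T
    P=P[...,:3]; P[d==0]=np.nan
    return z['im'],P
E
python3 - <<'E'
from h import *
for n in('scene','top'):
    im,d,i=cap(n); cv2.imwrite(f'pics/{n}1.png',im[...,::-1]); print(n,i)
s=robot.read_state(); print(s)
E
```

```text
scene {'vertical_fov': 43.28748679079709, 'cx': 272.5131171870871, 'cy': 213.28126815165857, 'cam_to_world': array([[-0.22467482, -0.75289561,  0.6186028 ,  1.24497675],
       [ 0.97441383, -0.16952687,  0.14757485,  0.19370748],
       [-0.00623866,  0.63593147,  0.77172031,  0.96035797],
       [ 0.        ,  0.        ,  0.        ,  1.        ]])}
top {'vertical_fov': 56.569535584976464, 'cx': 282.45135164793163, 'cy': 205.3115819589625, 'cam_to_world': array([[-0.02857092,  0.99506622, -0.09501011,  0.45466567],
       [-0.99957869, -0.02795495,  0.00780821,  0.02121418],
       [ 0.00511369,  0.09519316,  0.99544568,  0.84526193],
       [ 0.        ,  0.        ,  0.        ,  1.        ]])}
{'t': 0.1, 'q': array([-1.20741773e+00,  1.31059717e-01,  1.48916224e+00, -2.62187326e-06,
        1.52296673e+00, -8.54212254e-02]), 'dq': array([-8.77665442e-04, -1.36004887e-03, -4.42321288e-03,  2.50346715e-03,
       -1.97978850e-04, -6.03505773e-05]), 'joint_torque': array([ 1.76574329e-03, -5.61341536e+01, -4.93095446e+01,  7.71199912e-02,
        2.91450246e-02, -4.91167998e-05]), 'tool_pos': array([ 0.26016168, -0.54011243,  0.21771228]), 'orientation': array([-3.06128534e+00, -6.98720014e-01,  3.51202336e-04]), 'force': array([-0.00736664,  0.59169916,  0.00725852]), 'wrist_torque': array([-0.03749642,  0.02210934,  0.02184354]), 'opening': 0.09332643703995037}
```

View pics/scene1.png

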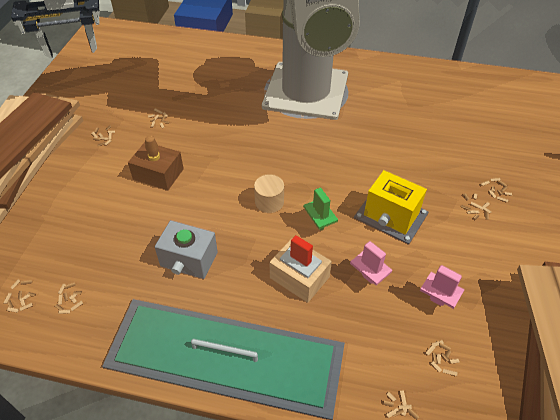

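View pics/top1.png

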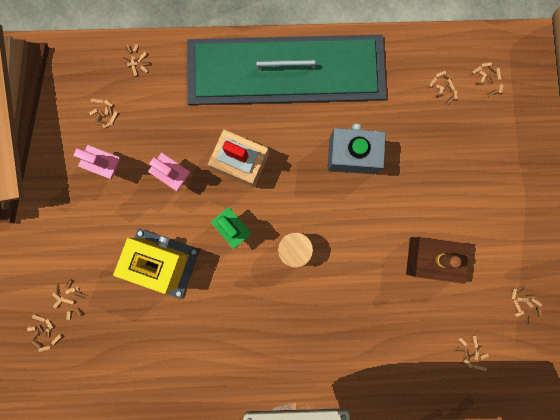

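The red key is at scene (302,250) and top (235,150), in its pale rest. The lookalikes are green at top (232,228) and pink at (168,172) and (97,160), all lying on the bench, so only the red one fits. The switch is at top (150,263) with its slot at (147,265). The grey box (357,150), gouge (450,260) and log (296,250) are bystanders.

```bash
cat > m.py <<'E'
from h import *
def rect(P,m):
    p=P[m]; p=p[~np.isnan(p).any(1)]
    if len(p)<10: return print('few',len(p))
    (c,s,a)=cv2.minAreaRect((p[:,:2]*1000).astype(np.float32))
    if s[0]>s[1]: s=s[::-1]; a-=90   # a = direction of short side
    print(len(p),'c',np.round(c,1),'size',np.round(s,1),'short-axis deg',round((a+90)%180-90,1),'z',np.round(np.percentile(p[:,2],[5,50,95])*1000,1))
def run(n):
    im,P=cloud(n); h=cv2.cvtColor(im,cv2.COLOR_RGB2HSV).astype(int); z=P[...,2]; H,S,V=h[...,0],h[...,1],h[...,2]
    red=((H<5)|(H>174))&(S>170)&(V>90)
    red=cv2.morphologyEx(red.astype(np.uint8),cv2.MORPH_OPEN,np.ones((3,3)))>0
    print(n); rect(P,red&(z>.07)); rect(P,red&(z>.118))
    c=np.nanmedian(P[red&(z>.07)],0); near=np.hypot(P[...,0]-c[0],P[...,1]-c[1])<.075
    rect(P,near&(abs(z-.068)<.004)&~red&(S<70))   # collar top
    rect(P,near&(abs(z-.060)<.004))               # rest top
    yel=(abs(H-27)<6)&(S>150)
    rect(P,yel&(z>.084)&(z<.098))
    c=np.nanmedian(P[yel&(z>.084)],0); near=np.hypot(P[...,0]-c[0],P[...,1]-c[1])<.035
    rect(P,near&(z<.083)); rect(P,near&(z<.075))
    return im
if __name__=='__main__':
    for n in('top','scene'):
        im=run(n)
    im=np.load('top.npz')['im']; cv2.imwrite('pics/crop1.png',cv2.resize(im[115:305,90:290,::-1],None,fx=3,fy=3,interpolation=cv2.INTER_CUBIC))
E
python3 m.py
```

```text
top
267 c [632.6 104.1] size [17.5 43. ] short-axis deg -25.1 z [ 93.1 125.2 127.7]
213 c [632.8 104.1] size [17.4 42.9] short-axis deg -24.5 z [122.2 125.6 127.7]
494 c [633.3 104.1] size [48.2 72.2] short-axis deg -25.7 z [65.7 68.1 70.2]
1052 c [633.4 104.4] size [ 80.4 101. ] short-axis deg -24.6 z [57.7 59.9 62.2]
1918 c [418.9 280.3] size [ 76.7 106.8] short-axis deg -20.9 z [86.4 89.8 92. ]
209 c [418.3 282.2] size [19.8 42.6] short-axis deg -19.9 z [25.3 49.5 80.9]
172 c [414.  286.3] size [15.1 40.6] short-axis deg -38.1 z [25.1 41.8 71.7]
scene
194 c [635.2 106.7] size [16.9 42.7] short-axis deg -26.0 z [ 88.9 123.4 126.3]
152 c [635.1 106.6] size [16.9 42.7] short-axis deg -26.0 z [121.4 124.1 126.6]
386 c [635.3 105.8] size [49.5 73.9] short-axis deg -26.6 z [64.6 66.6 69.3]
763 c [634.9 105.3] size [ 82.4 101.1] short-axis deg -24.9 z [56.5 58.8 62.4]
1075 c [420.2 280.9] size [ 80.8 107.3] short-axis deg -20.1 z [84.9 88.2 91. ]
163 c [429.2 278.3] size [48.9 53.2] short-axis deg 80.7 z [55.3 75.1 82.6]
81 c [430.5 275.9] size [39.7 48.8] short-axis deg 70.9 z [47.2 67.2 73.7]
```

View pics/crop1.png

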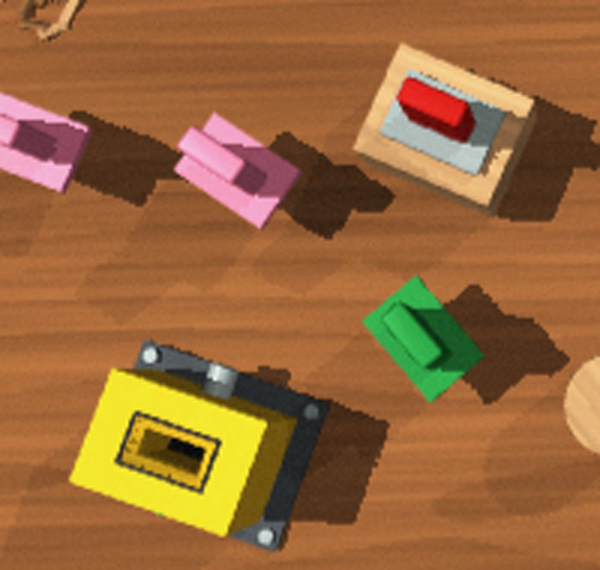

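Crop confirms it: the red-gripped key with a steel collar stands in the pale block at crop (437,105), and the switch slot is at (168,452). Key ≈ (634,105) mm with its short axis at −25°. Slot ≈ (419.5,280.5) mm at −20.5°. Moving now.

```bash
cat > g.py <<'E'
import sys
from h import *
from scipy.spatial.transform import Rotation as R
def go(x,y,z,yaw):  # yaw: tool y direction, deg; tool down
    s=robot.read_state(); A=R.from_rotvec(s['orientation']); a=np.radians(yaw)
    ty=np.array([np.cos(a),np.sin(a),0]); tz=np.array([0,0,-1.]); B=R.from_matrix(np.stack([np.cross(ty,tz),ty,tz],1))
    p=s['tool_pos']*1000
    print('t',round(s['t'],2),'pos',np.round(p,1),'need tool mm',np.round(A.inv().apply(np.array([x,y,z])-p),1),'twist',np.round((A.inv()*B).as_rotvec(),3),'F',np.round(s['force'],1),'open',round(s['opening']*1000,1),'q6',round(s['q'][5],2))
if __name__=='__main__': go(*map(float,sys.argv[1:]))
E
python3 -m pendant '[{"translation":[31,-21,0],"twist":[0,0,0],"grip":1},{"translation":[31,-21,0],"twist":[0,0,0],"grip":1},{"translation":[31,-21,0],"twist":[0,0,0],"grip":1},{"translation":[31,-21,0],"twist":[0,0,0],"grip":1},{"translation":[31,-21,0],"twist":[0,0,0],"grip":1},{"translation":[31,-21,0],"twist":[0,0,0],"grip":1},{"translation":[31,-21,0],"twist":[0,0,0],"grip":1},{"translation":[31,-21,0],"twist":[0,0,0],"grip":1},{"translation":[31,-21,0],"twist":[0,0,0],"grip":1},{"translation":[31,-21,0],"twist":[0,0,0],"grip":1}]'; python3 g.py 634 105 220 -25.2
```

```text
t: 1.1
tool_pos: [0.4503, -0.2063, 0.2128]
orientation: [-3.057, -0.684, 0.007]
force: [-0.1, 0.3, -0.5]
opening: 0.093
t 1.1 pos [ 450.3 -206.3  212.8] need tool mm [ 298.8 -203.5   -6. ] twist [-0.01  -0.001 -0.691] F [-0.1  0.3 -0.5] open 93.0 q6 0.59
```

```bash
python3 -m pendant '[{"translation":[34,-23,-2],"twist":[0,0,0],"grip":1},{"translation":[34,-23,-2],"twist":[0,0,0],"grip":1},{"translation":[34,-23,-2],"twist":[0,0,0],"grip":1},{"translation":[34,-23,-2],"twist":[0,0,0],"grip":1},{"translation":[34,-23,-2],"twist":[0,0,0],"grip":1},{"translation":[34,-23,-2],"twist":[0,0,0],"grip":1},{"translation":[34,-23,-2],"twist":[0,0,0],"grip":1},{"translation":[34,-23,-2],"twist":[0,0,0],"grip":1},{"translation":[15,-10,0],"twist":[0,0,0],"grip":1},{"translation":[0,0,0],"twist":[0,0,-0.14],"grip":1}]'; python3 g.py 634 105 220 -25.2
python3 -m pendant '[{"translation":[0,0,0],"twist":[0,0,-0.14],"grip":1},{"translation":[0,0,0],"twist":[0,0,-0.14],"grip":1},{"translation":[0,0,0],"twist":[0,0,-0.14],"grip":1},{"translation":[0,0,0],"twist":[0,0,-0.13],"grip":1},{"translation":[0,0,0],"twist":[0,0,0],"grip":1},{"translation":[0,0,0],"twist":[0,0,0],"grip":1},{"translation":[0,0,0],"twist":[0,0,0],"grip":1},{"translation":[0,0,0],"twist":[0,0,0],"grip":1},{"translation":[0,0,0],"twist":[0,0,0],"grip":1},{"translation":[0,0,0],"twist":[0,0,0],"grip":1}]' >/dev/null; python3 g.py 634 105 220 -25.2
python3 - <<'E'
from h import *
im,d,i=cap('wrist'); cv2.imwrite('pics/w1.png',im[...,::-1])
from m import run
run('wrist')
E
```

```text
t: 2.1
tool_pos: [0.6313, 0.1109, 0.2247]
orientation: [-2.996, -0.902, 0.016]
force: [0.0, -0.3, 0.4]
opening: 0.0929
t 2.1 pos [631.3 110.9 224.7] need tool mm [-0.9  6.5  4.6] twist [-0.016  0.002 -0.546] F [ 0.  -0.3  0.4] open 92.9 q6 1.07
t 3.1 pos [629.3 112.9 219.5] need tool mm [-5.3  7.5 -0.6] twist [-0.023  0.002  0.021] F [-0.6 -0.4  0.4] open 93.1 q6 0.51
wrist
1229 c [632.2 105.9] size [17.2 43.5] short-axis deg -25.3 z [108.  125.9 127.1]
1139 c [632.2 105.9] size [17.2 43.5] short-axis deg -25.3 z [124.2 126.  127.1]
2405 c [631.9 105.3] size [48.  72.3] short-axis deg -25.6 z [67.  68.2 69.4]
4336 c [631.9 105.3] size [ 80.1 100.3] short-axis deg -24.8 z [59.  60.2 61.4]
2181 c [440.3 272.4] size [ 32.  106.3] short-axis deg -22.5 z [86.4 90.1 91.3]
4602 c [452.1 239. ] size [38.2 69.7] short-axis deg -33.8 z [ 0.5 42.  79.1]
4141 c [452.1 239. ] size [38.2 69.7] short-axis deg -33.8 z [ 0.3 37.1 71.2]
```

View pics/w1.png

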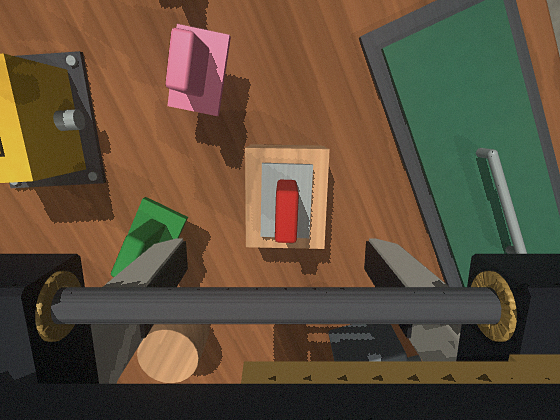

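Wrist view: the red key at (286,210) is centred in its rest, with free room for the fingers on both sides. Wrist fit: (632.3,105.5), −25.3°. First align and come partway down, then correct.

```bash
python3 g.py 632.3 105.5 140 -25.3
python3 -m pendant '[{"translation":[-3,4,0],"twist":[-0.022,0,0.02],"grip":1},{"translation":[-2,3,10],"twist":[0,0,0],"grip":1},{"translation":[0,0,15],"twist":[0,0,0],"grip":1},{"translation":[0,0,15],"twist":[0,0,0],"grip":1},{"translation":[0,0,15],"twist":[0,0,0],"grip":1},{"translation":[0,0,12],"twist":[0,0,0],"grip":1},{"translation":[0,0,8],"twist":[0,0,0],"grip":1},{"translation":[0,0,4],"twist":[0,0,0],"grip":1},{"translation":[0,0,0],"twist":[0,0,0],"grip":1},{"translation":[0,0,0],"twist":[0,0,0],"grip":1}]' >/dev/null; python3 g.py 632.3 105.5 84 -25.3
```

```text
t 3.15 pos [629.3 112.9 219.5] need tool mm [-5.4  7.6 79.4] twist [-0.023  0.002  0.023] F [ 0.1 -0.2  0.5] open 93.2 q6 0.51
t 4.15 pos [632.2 104.4 130.4] need tool mm [ 1.2 -0.2 46.4] twist [-0.003  0.004  0.001] F [0.2 0.5 0.6] open 93.0 q6 0.53
```

```bash
python3 -m pendant '[{"translation":[1,0,8],"twist":[-0.003,0.004,0],"grip":1},{"translation":[0,0,8],"twist":[0,0,0],"grip":1},{"translation":[0,0,8],"twist":[0,0,0],"grip":1},{"translation":[0,0,8],"twist":[0,0,0],"grip":1},{"translation":[0,0,5],"twist":[0,0,0],"grip":1},{"translation":[0,0,3],"twist":[0,0,0],"grip":1},{"translation":[0,0,1],"twist":[0,0,0],"grip":1},{"translation":[0,0,0],"twist":[0,0,0],"grip":1},{"translation":[0,0,0],"twist":[0,0,0],"grip":1},{"translation":[0,0,0],"twist":[0,0,0],"grip":1}]' >/dev/null; python3 g.py 632.3 105.5 84 -25.3
```

```text
t 5.15 pos [634.1 105.5  87.8] need tool mm [-0.8 -1.6  3.8] twist [ 0.003 -0.002  0.001] F [ 0.1 -0.4 -0.8] open 93.2 q6 0.53
```

```bash
python3 -m pendant '[{"translation":[-1,-1.5,3],"twist":[0.003,-0.002,0],"grip":1},{"translation":[0,0,0],"twist":[0,0,0],"grip":0},{"translation":[0,0,0],"twist":[0,0,0],"grip":-0.4},{"translation":[0,0,0],"twist":[0,0,0],"grip":-0.6},{"translation":[0,0,0],"twist":[0,0,0],"grip":-1},{"translation":[0,0,0],"twist":[0,0,0],"grip":-1},{"translation":[0,0,0],"twist":[0,0,0],"grip":-1},{"translation":[0,0,0],"twist":[0,0,0],"grip":-1},{"translation":[0,0,0],"twist":[0,0,0],"grip":-1},{"translation":[0,0,0],"twist":[0,0,0],"grip":-1}]' 30 >/dev/null; python3 g.py 632.3 105.5 84 -25.3
```

```text
t 6.15 pos [632.8 105.3  85.6] need tool mm [-0.  -0.5  1.6] twist [ 0.001 -0.001  0.001] F [-0.8  0.3 -0.3] open 25.4 q6 0.53
```

```bash
python3 -m pendant '[{"translation":[0,0,0],"twist":[0,0,0],"grip":-1},{"translation":[0,0,0],"twist":[0,0,0],"grip":-1},{"translation":[0,0,0],"twist":[0,0,0],"grip":-1},{"translation":[0,0,0],"twist":[0,0,0],"grip":-1},{"translation":[0,0,-3],"twist":[0,0,0],"grip":-1},{"translation":[0,0,-5],"twist":[0,0,0],"grip":-1},{"translation":[0,0,-5],"twist":[0,0,0],"grip":-1},{"translation":[0,0,-5],"twist":[0,0,0],"grip":-1},{"translation":[0,0,-5],"twist":[0,0,0],"grip":-1},{"translation":[0,0,0],"twist":[0,0,0],"grip":-1}]' >/dev/null; python3 g.py 632.3 105.5 240 -25.3
```

```text
t 7.15 pos [632.1 105.3 109.9] need tool mm [ 3.000e-01  1.000e-01 -1.301e+02] twist [-0.    -0.     0.001] F [-0.2  0.3 -1.7] open 17.8 q6 0.53
```

Gripped (17.8 mm), 1.5 N of weight. Lift on straight up.

```bash
python3 -m pendant '[{"translation":[0,0,-6],"twist":[0,0,0],"grip":-1},{"translation":[0,0,-10],"twist":[0,0,0],"grip":-1},{"translation":[0,0,-14],"twist":[0,0,0],"grip":-1},{"translation":[0,0,-14],"twist":[0,0,0],"grip":-1},{"translation":[0,0,-14],"twist":[0,0,0],"grip":-1},{"translation":[0,0,-14],"twist":[0,0,0],"grip":-1},{"translation":[0,0,-12],"twist":[0,0,0],"grip":-1},{"translation":[0,0,-8],"twist":[0,0,0],"grip":-1},{"translation":[0,0,-3],"twist":[0,0,0],"grip":-1},{"translation":[0,0,0],"twist":[0,0,0],"grip":-1}]' >/dev/null; python3 g.py 419.5 280.5 205 -20.5
```

```text
t 8.15 pos [633.1 105.3 216.3] need tool mm [  67.3 -268.    10.5] twist [ 0.004 -0.002 -0.083] F [ 0.5 -0.8 -1.8] open 17.8 q6 0.53
```

```bash
python3 -m pendant '[{"translation":[3,-10,0],"twist":[0,0,0],"grip":-1},{"translation":[6,-20,0],"twist":[0,0,0],"grip":-1},{"translation":[8,-30,0],"twist":[0,0,0],"grip":-1},{"translation":[8,-34,0],"twist":[0,0,0],"grip":-1},{"translation":[8,-34,0],"twist":[0,0,0],"grip":-1},{"translation":[8,-34,0],"twist":[0,0,0],"grip":-1},{"translation":[8,-34,0],"twist":[0,0,0],"grip":-1},{"translation":[8,-30,0],"twist":[0,0,0],"grip":-1},{"translation":[5,-18,0],"twist":[0,0,0],"grip":-1},{"translation":[2,-8,0],"twist":[0,0,0],"grip":-1}]' >/dev/null; python3 g.py 419.5 280.5 205 -20.5
python3 -m pendant '[{"translation":[0,0,0],"twist":[0,0,-0.03],"grip":-1},{"translation":[0,0,0],"twist":[0,0,-0.03],"grip":-1},{"translation":[0,0,0],"twist":[0,0,-0.02],"grip":-1},{"translation":[0,0,0],"twist":[0,0,0],"grip":-1},{"translation":[0,0,0],"twist":[0,0,0],"grip":-1},{"translation":[0,0,0],"twist":[0,0,0],"grip":-1},{"translation":[0,0,0],"twist":[0,0,0],"grip":-1},{"translation":[0,0,0],"twist":[0,0,0],"grip":-1},{"translation":[0,0,0],"twist":[0,0,0],"grip":-1},{"translation":[0,0,0],"twist":[0,0,0],"grip":-1}]' >/dev/null; python3 g.py 419.5 280.5 205 -20.5
python3 - <<'E'
from h import *
for n in('wrist','scene'):
    im,d,i=cap(n); cv2.imwrite(f'pics/{n}2.png',im[...,::-1])
from m import run
for n in('wrist','scene'): 
    try: run(n)
    except Exception as e: print(e)
E
```

```text
t 9.15 pos [415.8 276.7 205.7] need tool mm [5.  1.7 0.7] twist [-0.01   0.007 -0.085] F [ 0.4 -1.1 -2.3] open 17.9 q6 0.92
t 10.15 pos [416.4 274.6 203.8] need tool mm [ 6.6  0.8 -1.3] twist [-0.011  0.009  0.001] F [ 0.1  0.5 -2.4] open 17.8 q6 0.84
wrist
2949 c [416.2 275.1] size [17.6 44.5] short-axis deg -20.5 z [228.6 244.  245.2]
2949 c [416.2 275.1] size [17.6 44.5] short-axis deg -20.5 z [228.6 244.  245.2]
few 0
34 c [376.2 296.9] size [ 2.2 11.4] short-axis deg -21.1 z [57.7 60.8 61.9]
3730 c [419.2 286.6] size [76.3 94.1] short-axis deg -20.6 z [89.  90.2 91.3]
1172 c [427.9 321.1] size [55.8 69.1] short-axis deg -47.5 z [ 4.6  6.6 70.4]
1156 c [427.9 321.1] size [55.8 69.1] short-axis deg -47.5 z [ 4.6  6.5 68.3]
scene
22 c [427.9 292.7] size [ 5.5 18.1] short-axis deg 80.8 z [235.5 241.6 243.6]
22 c [427.9 292.7] size [ 5.5 18.1] short-axis deg 80.8 z [235.5 241.6 243.6]
few 0
143 c [426.  279.3] size [ 69.6 105.9] short-axis deg -20.1 z [56.4 60.3 63.8]
1077 c [420.4 280.8] size [ 81.4 107.2] short-axis deg -20.7 z [85.  88.1 90.8]
202 c [430.6 276.5] size [46.5 51.3] short-axis deg 68.7 z [41.5 71.7 82.5]
125 c [431. 276.] size [39.9 50.5] short-axis deg 72.0 z [33.8 66.5 74.3]
```

View pics/wrist2.png

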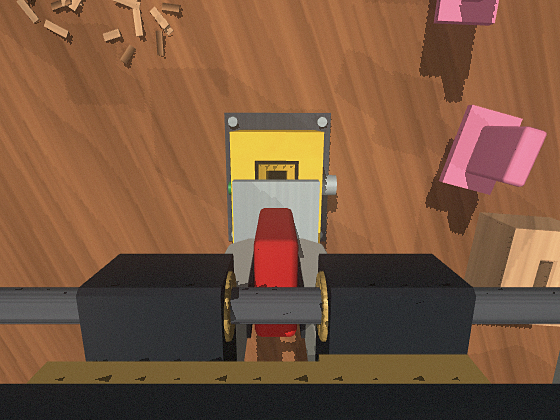

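View pics/scene2.png

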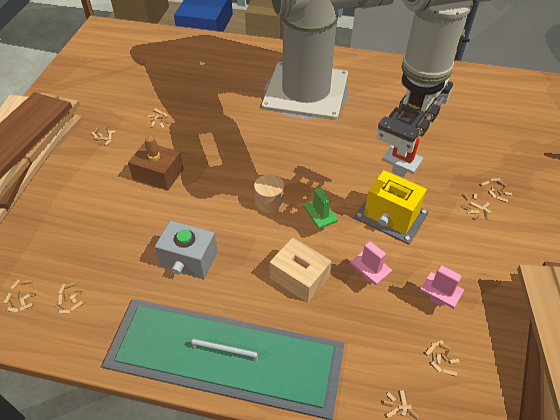

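The wrist view shows the red grip square between the pads, with the slot just ahead at (277,172). The scene view shows the key upright above the switch, the rest empty, and the gouge and other objects undisturbed. The switch's corrected centre in the wrist frame is ≈ (417.3,280.9), −20.6°. Tool offset from the key is ≈ 25 mm, so home is TCP z ≈ 115.

```bash
python3 g.py 417.3 280.7 168 -20.6
python3 -m pendant '[{"translation":[3,0,0],"twist":[-0.01,0.009,0],"grip":-1},{"translation":[3,0,0],"twist":[0,0,0],"grip":-1},{"translation":[0,0,6],"twist":[0,0,0],"grip":-1},{"translation":[0,0,8],"twist":[0,0,0],"grip":-1},{"translation":[0,0,8],"twist":[0,0,0],"grip":-1},{"translation":[0,0,7],"twist":[0,0,0],"grip":-1},{"translation":[0,0,4],"twist":[0,0,0],"grip":-1},{"translation":[0,0,0],"twist":[0,0,0],"grip":-1},{"translation":[0,0,0],"twist":[0,0,0],"grip":-1},{"translation":[0,0,0],"twist":[0,0,0],"grip":-1}]' >/dev/null; python3 g.py 417.3 280.7 168 -20.6
```

```text
t 10.25 pos [416.4 274.6 203.8] need tool mm [ 6.3 -0.9 35.7] twist [-0.011  0.009  0.002] F [-0.3 -0.4 -2.8] open 17.7 q6 0.84
t 11.25 pos [417.8 280.5 166.5] need tool mm [-0.  -0.5 -1.5] twist [-0.001  0.001  0.003] F [-0.2  0.  -2.7] open 17.7 q6 0.85
```

```bash
python3 -m pendant '[{"translation":[0,0,4],"twist":[0,0,0],"grip":-1},{"translation":[0,0,4],"twist":[0,0,0],"grip":-1},{"translation":[0,0,4],"twist":[0,0,0],"grip":-1},{"translation":[0,0,4],"twist":[0,0,0],"grip":-1},{"translation":[0,0,4],"twist":[0,0,0],"grip":-1},{"translation":[0,0,3],"twist":[0,0,0],"grip":-1},{"translation":[0,0,3],"twist":[0,0,0],"grip":-1},{"translation":[0,0,2],"twist":[0,0,0],"grip":-1},{"translation":[0,0,0],"twist":[0,0,0],"grip":-1},{"translation":[0,0,0],"twist":[0,0,0],"grip":-1}]' >/dev/null; python3 g.py 417.3 280.7 116 -20.6
```

```text
t 12.25 pos [418.2 280.7 136.6] need tool mm [-0.3 -0.8 20.6] twist [-0.001  0.     0.003] F [ 0.2  0.5 -2.5] open 18.0 q6 0.85
```

No contact force with the tongue ~25 mm inside the slot. Continuing.

```bash
python3 -m pendant '[{"translation":[0,-1,3],"twist":[0,0,0],"grip":-1},{"translation":[0,0,3],"twist":[0,0,0],"grip":-1},{"translation":[0,0,3],"twist":[0,0,0],"grip":-1},{"translation":[0,0,2],"twist":[0,0,0],"grip":-1},{"translation":[0,0,2],"twist":[0,0,0],"grip":-1},{"translation":[0,0,2],"twist":[0,0,0],"grip":-1},{"translation":[0,0,1],"twist":[0,0,0],"grip":-1},{"translation":[0,0,0],"twist":[0,0,0],"grip":-1},{"translation":[0,0,0],"twist":[0,0,0],"grip":-1},{"translation":[0,0,0],"twist":[0,0,0],"grip":-1}]' >/dev/null; python3 g.py 417.3 280.7 116 -20.6
```

```text
t 13.25 pos [417.3 281.2 119.5] need tool mm [-0.5  0.1  3.5] twist [-0.    -0.     0.003] F [-0.5  0.4 -1.8] open 17.9 q6 0.85
```

```bash
python3 -m pendant '[{"translation":[0,0,1],"twist":[0,0,0],"grip":-1},{"translation":[0,0,0],"twist":[0,0,0],"grip":-1},{"translation":[0,0,1],"twist":[0,0,0],"grip":-1},{"translation":[0,0,0],"twist":[0,0,0],"grip":-1},{"translation":[0,0,1],"twist":[0,0,0],"grip":-1},{"translation":[0,0,0],"twist":[0,0,0],"grip":-1},{"translation":[0,0,0.5],"twist":[0,0,0],"grip":-1},{"translation":[0,0,0],"twist":[0,0,0],"grip":-1},{"translation":[0,0,0],"twist":[0,0,0],"grip":-1},{"translation":[0,0,0],"twist":[0,0,0],"grip":-1}]' >/dev/null; python3 g.py 417.3 280.7 116 -20.6
```

```text
t 14.25 pos [417.5 281.3 116. ] need tool mm [-0.6  0.  -0. ] twist [ 0.    -0.001  0.003] F [-0.2  1.2 -2.6] open 18.0 q6 0.85
```

```bash
python3 -m pendant '[{"translation":[0,0,0.7],"twist":[0,0,0],"grip":-1},{"translation":[0,0,0],"twist":[0,0,0],"grip":-1},{"translation":[0,0,0.7],"twist":[0,0,0],"grip":-1},{"translation":[0,0,0],"twist":[0,0,0],"grip":-1},{"translation":[0,0,0.5],"twist":[0,0,0],"grip":-1},{"translation":[0,0,0],"twist":[0,0,0],"grip":-1},{"translation":[0,0,0.5],"twist":[0,0,0],"grip":-1},{"translation":[0,0,0],"twist":[0,0,0],"grip":-1},{"translation":[0,0,0],"twist":[0,0,0],"grip":-1},{"translation":[0,0,0],"twist":[0,0,0],"grip":-1}]' >/dev/null; python3 g.py 417.3 280.7 114 -20.6
```

```text
t 15.25 pos [418.  281.7 115.5] need tool mm [-1.2 -0.4  1.5] twist [ 0.001 -0.002  0.003] F [-1.5 -0.5  1.5] open 17.6 q6 0.85
```

```bash
python3 -m pendant '[{"translation":[0,0,1],"twist":[0,0,0],"grip":-1},{"translation":[0,0,1],"twist":[0,0,0],"grip":-1},{"translation":[0,0,1],"twist":[0,0,0],"grip":-1},{"translation":[0,0,1],"twist":[0,0,0],"grip":-1},{"translation":[0,0,1],"twist":[0,0,0],"grip":-1},{"translation":[0,0,1],"twist":[0,0,0],"grip":-1},{"translation":[0,0,0.5],"twist":[0,0,0],"grip":-1},{"translation":[0,0,0.5],"twist":[0,0,0],"grip":-1},{"translation":[0,0,0.5],"twist":[0,0,0],"grip":-1},{"translation":[0,0,0.5],"twist":[0,0,0],"grip":-1}]' >/dev/null; python3 g.py 417.3 280.7 115 -20.6
```

```text
t 16.25 pos [418.3 281.8 115.5] need tool mm [-1.4 -0.6  0.5] twist [ 0.002 -0.002  0.003] F [-4.4 -1.2  7.3] open 17.9 q6 0.85
```

Run:
```python
from h import *
im,d,i=cap('scene'); cap('wrist'); cv2.imwrite('pics/s3.png',cv2.resize(im[130:270,340:480,::-1],None,fx=4,fy=4,interpolation=cv2.INTER_CUBIC))
from m import run
run('wrist')
```

```text
wrist
3000 c [417.6 282.4] size [17.4 44.1] short-axis deg -20.6 z [139.1 155.8 156.9]
2981 c [417.6 282.4] size [17.4 44.1] short-axis deg -20.6 z [140.3 155.8 157. ]
few 0
144 c [417.1 325.9] size [ 43.5 100. ] short-axis deg -75.3 z [57.7 60.2 62.5]
5740 c [425.1 301.9] size [61.7 76.2] short-axis deg 69.4 z [89.1 90.2 91.2]
2263 c [449.7 336.8] size [22.6 64.9] short-axis deg 68.1 z [ 0.4  6.4 71.1]
2162 c [449.7 336.8] size [22.6 64.9] short-axis deg 68.1 z [ 0.3  6.3 61.1]
```

View pics/s3.png

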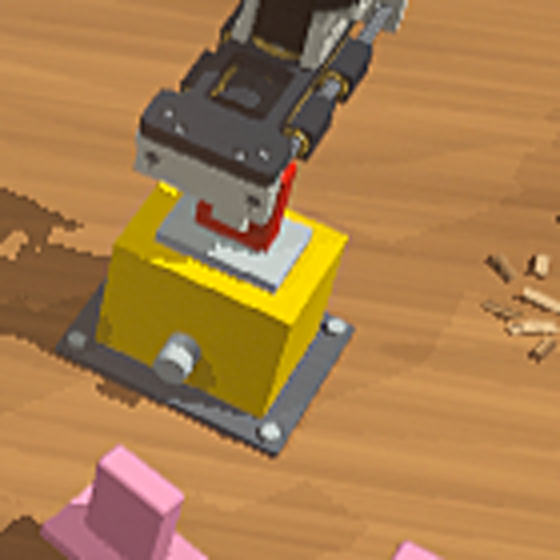

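The picture shows the collar flat on the yellow top (crop ~(240,250)). The grip top measures 156 mm, which is 90+66, and the contact force is ~10 N, so the key is seated. Release and withdraw upward.

```bash
python3 -m pendant '[{"translation":[0,0,0],"twist":[0,0,0],"grip":-0.5},{"translation":[0,0,0],"twist":[0,0,0],"grip":-0.3},{"translation":[0,0,0],"twist":[0,0,0],"grip":0},{"translation":[0,0,0],"twist":[0,0,0],"grip":0.5},{"translation":[0,0,0],"twist":[0,0,0],"grip":0.8},{"translation":[0,0,0],"twist":[0,0,0],"grip":0.8},{"translation":[0,0,0],"twist":[0,0,0],"grip":0.8},{"translation":[0,0,0],"twist":[0,0,0],"grip":0.8},{"translation":[0,0,0],"twist":[0,0,0],"grip":0.8},{"translation":[0,0,0],"twist":[0,0,0],"grip":0.8}]' >/dev/null; python3 g.py 418 281 230 -20.6
python3 -m pendant '[{"translation":[0,0,-5],"twist":[0,0,0],"grip":0.8},{"translation":[0,0,-10],"twist":[0,0,0],"grip":0.8},{"translation":[0,0,-15],"twist":[0,0,0],"grip":0.8},{"translation":[0,0,-15],"twist":[0,0,0],"grip":0.8},{"translation":[0,0,-15],"twist":[0,0,0],"grip":0.8},{"translation":[0,0,-15],"twist":[0,0,0],"grip":0.8},{"translation":[0,0,-15],"twist":[0,0,0],"grip":0.8},{"translation":[0,0,-10],"twist":[0,0,0],"grip":0.8},{"translation":[0,0,-5],"twist":[0,0,0],"grip":0.8},{"translation":[0,0,0],"twist":[0,0,0],"grip":0.8}]' >/dev/null; python3 g.py 418 281 230 -20.6
python3 - <<'E'
from h import *
im,d,i=cap('scene'); cap('wrist'); cv2.imwrite('pics/s4.png',im[...,::-1])
from m import run
run('wrist')
E
```

```text
t 17.35 pos [418.8 282.  114.8] need tool mm [-9.000e-01 -1.000e-01 -1.152e+02] twist [ 0.002 -0.003  0.003] F [0.1 0.9 0.6] open 83.1 q6 0.85
t 18.35 pos [419.  282.1 230.7] need tool mm [-1.4 -0.6  0.6] twist [ 0.005 -0.006  0.003] F [-0.   0.7 -0.4] open 83.8 q6 0.85
wrist
1275 c [417.3 282.3] size [16.6 42.9] short-axis deg -20.2 z [154.5 156.  157.1]
1275 c [417.3 282.3] size [16.6 42.9] short-axis deg -20.2 z [154.5 156.  157.1]
few 4
85 c [418.3 319.9] size [ 32.4 100.6] short-axis deg -74.8 z [57.9 60.8 63.3]
2719 c [417.3 281. ] size [ 76.  106.2] short-axis deg -20.6 z [89.1 90.2 91.3]
85 c [460.9 264.9] size [ 5.3 19.3] short-axis deg -18.0 z [38.3 43.8 45.8]
85 c [460.9 264.9] size [ 5.3 19.3] short-axis deg -18.0 z [38.3 43.8 45.8]
```

View pics/s4.png

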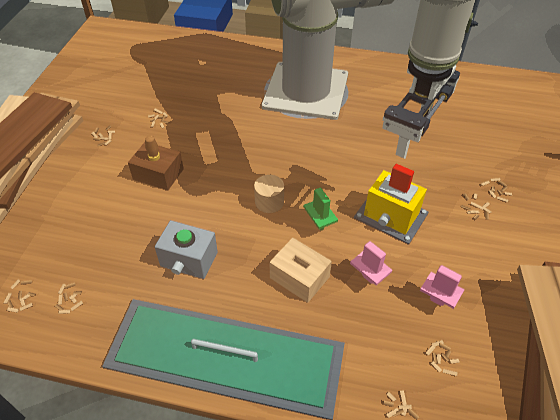

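The key stands in the switch at (402,182), free of the gripper. Its grip top is at 156.0 mm and it sits 1.3 mm from the switch's centre. The gouge and everything else are untouched, so I'm handing in.

```bash
python3 -c "
from plant import robot
print(robot.close_job())"
```

```text
the job is handed in; nothing more can be done
None
```

The red key is in the yellow switch's slot with its collar flush, and I handed the job in at about 18.4 s. I gripped it across x at 30 N, lifted it straight up out of its rest, carried it over and lowered it in until the collar touched with about 10 N. Then I let go and drew the open gripper straight up.

**Last checks:**
- **Seating:** the grip top was at 156.0 mm, exactly the 90 + 66 mm expected for a seated key. It stood 1.3 mm from the switch's centre, turned within 0.4° of it.
- **Clear of the robot:** the gripper was open at TCP z ≈ 231 mm, with no measurable contact force.
- **Other objects:** in the last picture the gouge and the rest stood where they began.

**Disagreement:** the top and scene cameras differed from the wrist camera by 1–3 mm, within or close to the stated calibration error, so I relied on the wrist readings. No check failed.

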